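Preload a test piece in the hand-cranked test stand

TASK

Lay the waisted aluminium test piece lengthwise in the channel of the test stand, in front of the ram. Then take the crank by its spinning knob and wind it clockwise, keeping hold of the knob all the way round without letting go, until the piece is pressed against the gauge plunger with about 25 N; feel for it, never overload it (60 N is too much), and do not push the ram by hand. Let go of the crank there, leaving the piece clamped and everything else on the desk undisturbed.

Things in the scene. Friction and masses are not known exactly. Their poses are not given: they have to be found in the camera images.
- piece: the test piece: aluminium bar lying on the desk, I-shaped seen from above, 70 mm long (x axis), 40 mm tall, 0.1 to 0.2 kg. Square ends 12 mm long, 30 mm wide; the straight waist between is 46 mm long, 18 mm wide (y axis) and full height: grip it there from above. Origin: centre of underside, z up. Starts in any place of a row with spool and L-bracket
- bed (a point): middle of the loading zone, on the floor of the stand's open channel, 30 mm above the desk. y runs along the channel from crank end to gauge end, x across it away from the robot, z up. Channel 36 mm wide inside; side walls 6 mm thick, only 8 mm above its floor, from y = -70 to +95 mm. The piece goes in lengthwise, either way round, within 15 mm of this point
- stand: the test stand: grey base 74 x 440 x 20 mm, fixed to the desk; axes as bed, origin on the desk 30 mm under bed. At its +y end a grey gauge head 60 mm wide, 78 mm tall, clamped at an UNMEASURED place: the face of its steel plunger is 74 to 106 mm from bed along y, so contact must be felt. Plunger spring 5 N per mm, 18 mm stroke
- ram: steel ram that the crank pushes along the channel; origin at the centre of its flat round nose (26 mm diameter), 20 mm above the channel floor; advances along its y axis (the channel's y), 60 mm per crank turn. At crank 0 the nose is 80 mm short of bed. It pushes the piece along until that meets the plunger; 25 N is reached 5 mm (0.5 rad of crank) after contact
- crank_axis (a point): point on the crank's upright axis, at the height of the middle of the knob (128 mm above the desk), 160 mm from bed towards -y. Axes as bed. Gearbox 72 x 85 mm below it, top at 86 mm; crank arm and hub end below 103 mm above the desk
- knob: the crank's black upright grip, a cylinder 24 mm in diameter, 51 mm tall, that spins freely on its pin; origin at its middle, 128 mm above the desk (spans 101 to 152 mm, edges bevelled), 50 mm from the crank axis. Held from above, a gripper can follow the circle without turning. Read at a standstill, the brake keeps part of the load: a stiff arm then feels about half the unloaded force, and about 0.15 N per newton on the piece
- crank (a joint): crank angle, rad, grows clockwise seen from above, which drives the ram to the gauge. At 0 the arm points along the stand's -x (to the robot). Starts at 0 to 1.2; the piece meets the plunger near 8.5 to 12.2. A brake holds it where left: turning takes, in motion, about 8 to 9 N at the knob along the circle, plus 0.19 N per newton on the piece (about 5 N more at 25 N)
- spool: round aluminium spool, 38 mm diameter, 46 mm tall, standing; origin at the centre of its underside. A neighbour of the piece, to be left alone
- angle: small aluminium L-bracket, 50 x 30 mm foot, 42 mm tall; origin at the centre of its underside. A neighbour of the piece, to be left alone
- caliper: steel sliding caliper lying flat, 190 mm long along its x axis, up to 10 mm thick; origin at the middle of its underside; leave alone
- mug: white mug, 80 mm diameter, 90 mm tall; origin at the centre of its underside; leave alone
- stapler: desk stapler, 130 x 34 x 42 mm, long along its x axis; origin at the middle of its underside; leave alone
- oil_jar: small white lidded jar, 50 mm diameter, 70 mm tall; origin at the centre of its underside; leave alone
Not all that is in view belongs to the job. What is shaped like the piece but orange is not meant.

How it is judged:
On the way, in this order (a step that is already met when the one before it is completed fails the run):
1. the piece lies in the channel before the ram, let go (x of piece in the frame of bed between -0.006 and 0.006 m and z of piece in the frame of bed between -0.003 and 0.003 m and angle between the x axis of piece and the y axis of bed, either way round below 0.15 rad and y of piece in the frame of bed between -0.02 and 0.02 m and contact force between the fingers and piece below 0.1 N and linear speed of piece below 0.02 m/s), for 0.2 s.
2. the crank has gone round a full turn by its knob (value of joint crank above 7.6 rad and contact force between the fingers and knob above 1 N).
3. the piece is pressed against the gauge plunger with 15 to 38 N (x of piece in the frame of bed between -0.006 and 0.006 m and z of piece in the frame of bed between -0.003 and 0.003 m and angle between the x axis of piece and the y axis of bed, either way round below 0.15 rad and contact force between ram and piece between 15 and 38 N), for 0.3 s.
At the end, for the whole second after the job is handed in: the piece lies flat and lengthwise in the channel (within 6 mm of its centre line, 3 mm of its floor, 0.15 rad), at rest, clamped between ram and plunger with 15 to 38 N, the crank wound more than a full turn and let go (all of step 3 and linear speed of piece below 0.005 m/s and value of joint crank above 7.6 rad and contact force between the arm and knob below 0.1 N); the robot touches nothing.
It fails at once if the piece is overloaded (more than 60 N from the ram) (contact force between ram and piece above 60 N).
It fails at once if the ram is pushed by the robot directly (contact force between any of the arm, the fingers and ram above 2 N).
It fails at once if the knob is let go part way, before the piece is pressed (value of joint crank above 2.5 rad and contact force between ram and piece below 8 N and contact force between the fingers and knob below 0.02 N).
It fails at once if a bystander is moved more than 30 mm (distance of any of spool, angle, caliper, mug, stapler, oil_jar from where it was at the start of the episode above 0.03 m).
It also fails if it takes over 72 s, if anything falls off the work surface, if the arm or the gripper's body presses on something with over 40 N, if the wrist force passes 120 N, or if a joint passes its speed limit or range.

ROBOT

A 6-joint arm with a two-finger parallel gripper is mounted at the origin on the work surface. World frame = base frame: x ahead of the robot, y to its left, z up, the work surface at z = 0. Lengths are in m, angles in rad, forces in N, time in s.
With the tool pointing down it reaches from about 0.275 to 0.85 m from the base axis. Payload 19 kg.
Tool frame: the origin (TCP) lies at the very end of the fingers, on their centre line; the grasp point (between the pads) lies 19 mm behind it (hold_point_z is the distance from the TCP to the grasp point, in m); y points along the fingers, z is the direction in which the jaws open and shut, and the axes are right-handed (so a half turn about y gives the same grasp; the last joint's range is limited). The gripper opens to 85 mm and grips with 20 to 120 N. Pads are 22 mm wide; open, the fingers measure 114 mm over their backs; the gripper's body (76 mm by 85 mm) begins 54 mm behind the grasp point. The pads swing forward as they close: fully open they stand 13 mm farther back than shut.
Start: joints at [1.136, 0.15, 1.437, -0, 1.554, -0.134], TCP at [0.17, 0.549, 0.231] pointing down, gripper open.
Joint ranges: [-2.8, 2.8], [-0.68, 2.1], [0.12, 2.68], [-1.39, 4.53], [0.16, 2.79], [-2.81, 2.81]. Speed limits (rad/s): [1.89, 1.89, 2.22, 3.01, 3.01, 3.01].

INTERFACE

Orientations are given as a unit quaternion [x, y, z, w].
In Python, from plant import * gives the robot as it stands.
- The arm moves only by the shell command python3 -m handwheel 'ROWS' [FORCE]. ROWS is JSON, one flat list of numbers, 5 for each row, row after row: the shift along the tool's x, y, z in m, then the turn about the tool's y in rad, then the opening, from 0 (shut) to 1 (fully open). A call has 1 to 8 rows; each row shifts and turns the commanded pose from where the row before left it, along the tool's axes as they then stand; what a row does not reach is not made up. A row lasts 1/10 s, in which the tool goes at most 50 mm and 8.59 degrees, less where a joint would pass 70% of its speed; a pose out of reach is approached as far as the arm can. A call is refused whole if a number of a shift passes 0.05 or a number of a turn 0.15, either way. A call with a gripper value outside its range is refused whole. The fingers move at their own pace and stop on an object; FORCE is the grip in N (left out, the last holds). Time passes only in rows, so rows that do not move let the fingers close. It gives the time, the measured TCP pose, the force and the opening at its end, in the units of the state.
- get_state(): the state, without advancing time (a new reading comes with each control period).
- snapshot(name): name is "side" or "top" or "wrist"; returns (picture, depth): 420x560x3 uint8, red, green, blue; 420x560 float32, m along the optical axis (not along the pixel's ray), 0 where there is no reading.
- camera_params(name): a dict with "fovy" (degrees; the focal length in pixels is half the picture's height over the tangent of half this angle, whatever the lens; pixels are square), "cx", "cy" (the principal point, pixels), "extrinsics" (4x4, takes a point from camera to world coordinates); the wrist camera has in their place "hand_eye" (4x4, takes a point from camera to tool coordinates, whose origin is the TCP and whose axes are the tool frame's). Camera axes: x right, y down, z forward; pixel columns grow to the right and rows downward; lengths in m; the calibration is good to about 2 mm. A picture is of the moment at which its call begins: read the wrist's pose just before it. camera_params takes no time and is no camera call.
- hand_in(): hands the job in, once; it reports no verdict.
The state is a dict: "t": time; "joint_pos": joint angles; "joint_velocities": joint speeds; "tau": joint torques, N m; "ee_pos": TCP position; "tcp_rot": TCP orientation; "wrist_force": force on the tool from outside, world axes, zero at the start; "ft_torque": the same for the moment, N m; "opening": opening from 0.0 (shut) to 1.0 (fully open).
Only numpy, scipy, OpenCV 4.12 (cv2) and the standard library are available. Lean on these libraries where they do the work, as an engineer would, in place of code of your own. Each camera call takes 0.05 s, during which the arm holds its last target.

## Working session

There is one attempt and no reset: what is moved stays moved. The work goes in short steps, Python scripts to look and compute and a shell command to move; the robot and the scene stay as the last step left them, time stands still between calls to the robot, and variables do not carry over. Pictures are saved under pics/ and viewed, and the job is handed in when it is done.

```bash
mkdir -p pics; ls; cat > h.py <<'E'
import numpy as np, cv2
from plant import *
def save(n,f):
    s=get_state(); im,d=snapshot(n)
    cv2.imwrite(f'pics/{f}.png',im[:,:,::-1]); np.savez(f'pics/{f}.npz',im=im,d=d,p=s['ee_pos'],q=s['tcp_rot'])
def T(n,f=None):
    c=camera_params(n)
    if 'extrinsics' in c: return c,np.array(c['extrinsics'])
    z=np.load(f'pics/{f}.npz')
    from scipy.spatial.transform import Rotation as R
    M=np.eye(4);M[:3,:3]=R.from_quat(z['q']).as_matrix();M[:3,3]=z['p']
    return c,M@np.array(c['hand_eye'])
def cloud(n,f):
    c,M=T(n,f); d=np.load(f'pics/{f}.npz')['d']; h,w=d.shape
    fl=h/2/np.tan(np.radians(c['fovy'])/2); v,u=np.mgrid[:h,:w]
    P=np.stack([(u-c['cx'])/fl*d,(v-c['cy'])/fl*d,d],-1)
    W=P@M[:3,:3].T+M[:3,3]; W[d==0]=np.nan
    return W
E
python3 - <<'E'
from h import *
print(get_state())
for n in ['top','side','wrist']:
    save(n,n+'0'); print(n,camera_params(n))
E
```

```text
pics
{'t': 0.0, 'joint_pos': array([ 1.13599259e+00,  1.50975565e-01,  1.43800493e+00,  2.29065330e-05,
        1.55376838e+00, -1.34002704e-01]), 'joint_velocities': array([ 0.00041597,  0.00012315,  0.00061577, -0.00113181,  0.00020107,
        0.00078931]), 'tau': array([-3.05124740e-03, -7.13067627e+01, -5.70852506e+01, -4.11174560e-04,
        9.19920160e-03, -2.72044595e-06]), 'ee_pos': array([0.17028079, 0.54897013, 0.23069439]), 'tcp_rot': array([ 0.69951431, -0.10607133,  0.10582639, -0.69873413]), 'wrist_force': array([-0.55984188, -0.44550312,  0.39145782]), 'ft_torque': array([ 0.04313203, -0.02898312,  0.04282818]), 'opening': 1.0029590027335105}
top {'fovy': 42.157191001415185, 'cx': 283.714340301552, 'cy': 223.17319180018737, 'extrinsics': array([[ 0.00340784, -0.99339009,  0.11473672,  0.3847203 ],
       [-0.99981092, -0.00558128, -0.01862697,  0.08650831],
       [ 0.01914423, -0.11465155, -0.99322129,  1.16644672],
       [ 0.        ,  0.        ,  0.        ,  1.        ]])}
side {'fovy': 57.3186304862861, 'cx': 281.4167706933182, 'cy': 220.0787884857844, 'extrinsics': array([[-0.96240173, -0.14675253,  0.22857518,  0.32666837],
       [-0.27161966,  0.51255035, -0.81456424,  0.68363703],
       [ 0.00238307, -0.84602354, -0.53314022,  0.5148474 ],
       [ 0.        ,  0.        ,  0.        ,  1.        ]])}
wrist {'fovy': 70.89812105795745, 'cx': 282.3586722363768, 'cy': 211.9865372110175, 'hand_eye': array([[-1.80538098e-03,  9.54189608e-01,  2.99197146e-01,
        -7.63039407e-02],
       [-2.29203479e-05, -2.99197673e-01,  9.54191151e-01,
        -1.42659964e-01],
       [ 9.99998370e-01,  1.71582085e-03,  5.62036145e-04,
        -1.11731165e-03],
       [ 0.00000000e+00,  0.00000000e+00,  0.00000000e+00,
         1.00000000e+00]])}
```

View pics/top0.png

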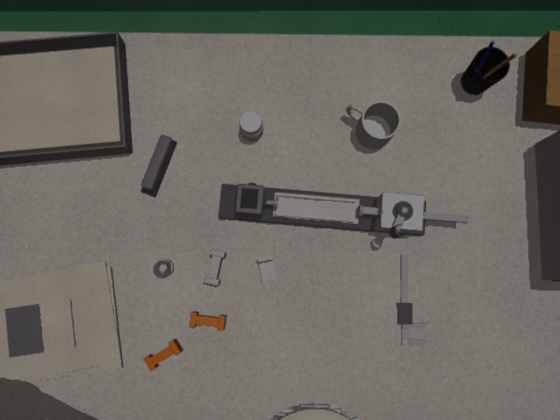

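View pics/side0.png

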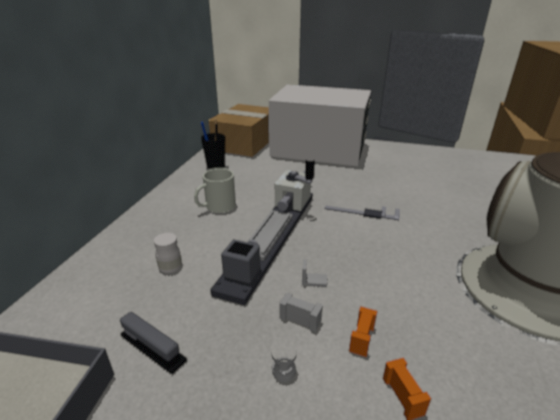

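View pics/wrist0.png

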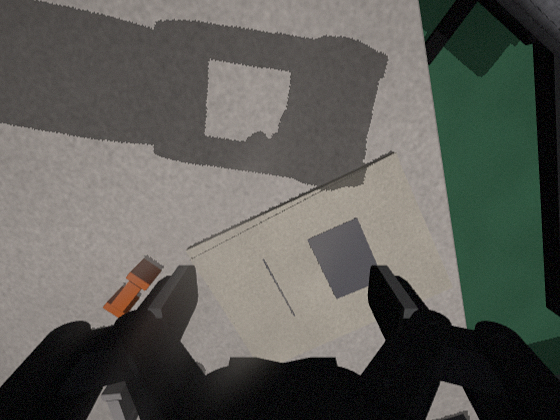

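Candidates: the grey metal I at top (215,267) / side (301,312); orange I's at (208,321) and (163,354), which are rejected on colour; bracket at (265,268); spool at (163,268). I'll enlarge the grey I and the crank.

```bash
python3 - <<'E'
from h import *
im=cv2.imread('pics/top0.png')
a=cv2.resize(im[235:305,145:285],None,fx=5,fy=5,interpolation=cv2.INTER_CUBIC)
b=cv2.resize(im[180:260,210:350],None,fx=5,fy=5,interpolation=cv2.INTER_CUBIC)
c=cv2.resize(im[180:260,340,None].repeat(1,1) if 0 else im[180:260,340:480],None,fx=5,fy=5,interpolation=cv2.INTER_CUBIC)
cv2.imwrite('pics/ca.png',np.clip(a*1.6,0,255));cv2.imwrite('pics/cb.png',np.clip(b*1.6,0,255));cv2.imwrite('pics/cc.png',np.clip(c*1.6,0,255))
W=cloud('top','top0')
np.set_printoptions(precision=3,suppress=True)
for u,v in [(215,267),(215,255),(212,281),(163,268),(265,268),(300,207),(340,209),(402,210),(397,231),(249,199),(228,200)]: print(u,v,W[v,u])
E
```

```text
215 267 [0.423 0.207 0.038]
215 255 [0.448 0.207 0.042]
212 281 [0.395 0.212 0.041]
163 268 [0.422 0.321 0.001]
265 268 [0.423 0.104 0.005]
300 207 [0.551 0.031 0.029]
340 209 [ 0.546 -0.053  0.033]
402 210 [ 0.535 -0.168  0.102]
397 231 [ 0.493 -0.157  0.102]
249 199 [0.559 0.136 0.076]
228 200 [0.566 0.184 0.021][ WARN:0@0.489] global loadsave.cpp:1063 imwrite_ Unsupported depth image for selected encoder is fallbacked to CV_8U.
```

View pics/ca.png

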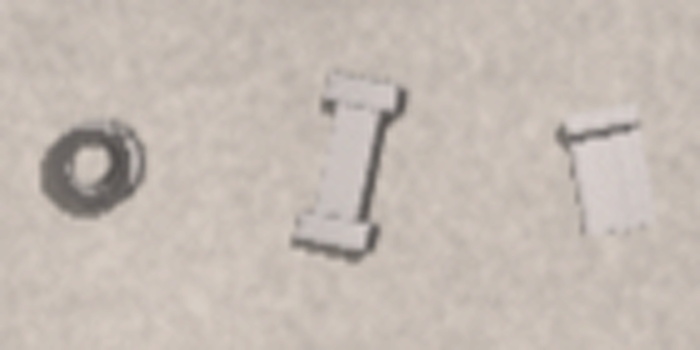

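View pics/cb.png

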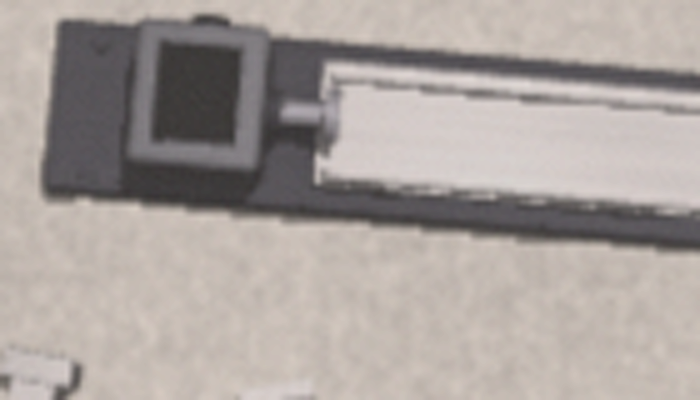

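View pics/cc.png

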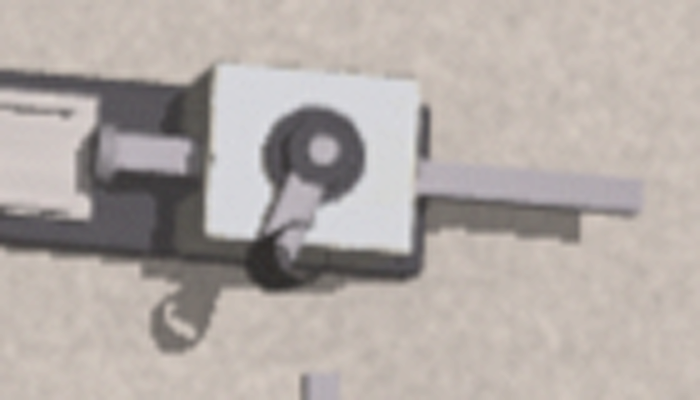

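```bash
cat > m.py <<'E'
from h import *
np.set_printoptions(precision=4,suppress=True)
c,M=T('top'); fl=210/np.tan(np.radians(c['fovy'])/2)
def px2w(u,v,z):
    r=M[:3,:3]@np.array([(u-c['cx'])/fl,(v-c['cy'])/fl,1]); o=M[:3,3]
    return o+r*(z-o[2])/r[2]
E
python3 - <<'E'
from m import *
W=cloud('top','top0')
m=(W[:,:,2]>.034)&(W[:,:,2]<.046); m[:240]=0;m[290:]=0;m[:,:190]=0;m[:,240:]=0
p=W[m][:,:2]; print(len(p)); r=cv2.minAreaRect((p*1000).astype(np.float32)); print(r)
A=lambda u,v:(u/5+145,v/5+235)
print('piece corners', [px2w(*A(u,v),.04) for u,v in [(330,72),(405,88),(293,235),(372,250)]])
B=lambda u,v:(u/5+210,v/5+180)
C=lambda u,v:(u/5+340,v/5+180)
print('wall L', px2w(*B(328,60),.038),px2w(*B(316,187),.038))
print('wall R', px2w(*C(100,97),.038),px2w(*C(90,218),.038))
print('base', px2w(*B(60,20),.02),px2w(*B(45,190),.02))
print('base side', px2w(*B(400,223),.02),px2w(*C(120,255),.02))
print('gbox', [px2w(*C(u,v),.086) for u,v in [(218,63),(420,80),(412,250),(205,235)]])
print('hub', px2w(*C(323,150),.103),'knob top',px2w(*C(285,238),.152),'bot',px2w(*C(270,265),.12))
m=(W[:,:,2]>.1); m[:180]=0;m[260:]=0;m[:,:340]=0;m[:,:]=m&(np.arange(560)<470)
for v,u in np.argwhere(m): 
    if W[v,u,2]>.11: print(u,v,W[v,u])
E
```

```text
376
((423.040771484375, 208.61691284179688), (30.13596534729004, 70.01409912109375), 78.98291015625)
piece corners [array([0.4595, 0.2154, 0.04  ]), array([0.453 , 0.1843, 0.04  ]), array([0.3925, 0.2293, 0.04  ]), array([0.3865, 0.1968, 0.04  ])]
wall L [0.5808 0.0826 0.038 ] [0.5271 0.0873 0.038 ]
wall R [ 0.5663 -0.0948  0.038 ] [ 0.5151 -0.09    0.038 ]
base [0.6005 0.1969 0.02  ] [0.5274 0.202  0.02  ]
base side [0.5142 0.0517 0.02  ] [ 0.5014 -0.1054  0.02  ]
gbox [array([ 0.5727, -0.135 ,  0.086 ]), array([ 0.5663, -0.2167,  0.086 ]), array([ 0.4973, -0.2117,  0.086 ]), array([ 0.5029, -0.1286,  0.086 ])]
hub [ 0.5352 -0.1726  0.103 ] knob top [ 0.4947 -0.1456  0.152 ] bot [ 0.4876 -0.1469  0.12  ]
396 225 [ 0.5003 -0.1452  0.1458]
397 225 [ 0.4999 -0.1461  0.1502]
398 225 [ 0.4999 -0.1481  0.15  ]
401 225 [ 0.4998 -0.1534  0.1514]
394 226 [ 0.4992 -0.143   0.1384]
395 226 [ 0.4979 -0.1423  0.1504]
396 226 [ 0.4975 -0.1432  0.1546]
403 226 [ 0.4979 -0.1571  0.1516]
392 227 [ 0.4993 -0.1433  0.1197]
393 227 [ 0.498  -0.1425  0.1319]
394 227 [ 0.4959 -0.1401  0.1512]
395 227 [ 0
[... 2042 characters left out ...]
812 -0.1433  0.1267]
394 236 [ 0.4804 -0.1434  0.1349]
395 236 [ 0.4799 -0.1441  0.1405]
396 236 [ 0.4798 -0.1457  0.142 ]
397 236 [ 0.4792 -0.1462  0.1481]
398 236 [ 0.4792 -0.148   0.1484]
399 236 [ 0.4792 -0.1497  0.1491]
400 236 [ 0.4789 -0.1509  0.1521]
401 236 [ 0.4793 -0.1538  0.1477]
392 237 [ 0.4801 -0.1435  0.117 ]
393 237 [ 0.4796 -0.1441  0.123 ]
394 237 [ 0.4793 -0.1454  0.1257]
395 237 [ 0.479  -0.1465  0.1295]
396 237 [ 0.4783 -0.1467  0.1372]
397 237 [ 0.4785 -0.1491  0.135 ]
398 237 [ 0.4784 -0.1506  0.1369]
399 237 [ 0.4781 -0.1518  0.1398]
393 238 [ 0.4787 -0.1468  0.1106]
394 238 [ 0.4785 -0.1482  0.1131]
395 238 [ 0.4779 -0.1485  0.1207]
396 238 [ 0.4781 -0.151   0.118 ]
```

```bash
cat >> h.py <<'E'
from scipy.spatial.transform import Rotation as R
def plan(x,y,z,jaw=None):
    """shift in tool axes, and turn about tool y (applied first? report both)"""
    s=get_state(); Rm=R.from_quat(s['tcp_rot']).as_matrix()
    d=np.array([x,y,z])-s['ee_pos']; 
    print('pos',np.round(s['ee_pos'],4),'jawang',np.round(np.arctan2(Rm[1,2],Rm[0,2]),4),'toolx ang',np.round(np.arctan2(Rm[1,0],Rm[0,0]),4),'ydown',np.round(Rm[:,1],4))
    print('shift tool',np.round(Rm.T@d,4),'open',s['opening'],'F',np.round(s['wrist_force'],1),'t',s['t'])
    if jaw is not None:
        a=np.arctan2(Rm[1,2],Rm[0,2]); t=(jaw-a+np.pi)%(2*np.pi)-np.pi
        print('turn about world z',round(t,4),'alt',round(t-np.sign(t)*np.pi,4))
        Rz=R.from_euler('z',t).as_matrix()@Rm; print('shift in new axes',np.round(Rz.T@d,4))
        Rz=R.from_euler('z',t-np.sign(t)*np.pi).as_matrix()@Rm; print('shift in alt axes',np.round(Rz.T@d,4))
E
python3 -c "
from h import *
plan(.423,.2075,.15,-.192+np.pi/2)"
```

```text
pos [0.1703 0.549  0.2308] jawang 1.27 toolx ang -0.3008 ydown [-4.e-04 -8.e-04 -1.e+00]
shift tool [ 0.3426  0.081  -0.2512] open 1.0048454684427142 F [ 0.3  0.  -0.7] t 0.15
turn about world z 0.1088 alt -3.0328
shift in new axes [ 0.3133  0.0811 -0.287 ]
shift in alt axes [-0.3132  0.0806  0.2871]
```

```bash
python3 -m handwheel '[0,0,0,-0.109,1, 0.035,0.009,-0.032,0,1, 0.035,0.009,-0.032,0,1, 0.035,0.009,-0.032,0,1, 0.035,0.009,-0.032,0,1, 0.035,0.009,-0.032,0,1, 0.035,0.009,-0.032,0,1, 0.035,0.009,-0.032,0,1]'; python3 -m handwheel '[0.035,0.009,-0.032,0,0.7, 0.033,0.009,-0.031,0,0.7, 0,0,0,0,0.7]'; python3 -c "
from h import *
plan(.423,.2075,.15,-.192+np.pi/2)
save('wrist','w1')"
```

```text
t: 0.95
ee_pos: [0.3688, 0.2808, 0.168]
tcp_rot: [-0.704, 0.068, -0.068, 0.704]
wrist_force: [1.0, 1.8, -0.5]
opening: 1.007
t: 1.25
ee_pos: [0.4248, 0.2038, 0.149]
tcp_rot: [0.704, -0.07, 0.069, -0.703]
wrist_force: [0.6, 0.9, -0.1]
opening: 0.699
pos [0.4248 0.2038 0.149 ] jawang 1.3743 toolx ang -0.1965 ydown [-0.0013 -0.0016 -1.    ]
shift tool [-0.0025 -0.001   0.0033] open 0.6990819079786157 F [ 0.6  0.9 -0.1] t 1.25
turn about world z 0.0045 alt -3.1371
shift in new axes [-0.0025 -0.001   0.0033]
shift in alt axes [ 0.0025 -0.001  -0.0033]
```

View pics/w1.png

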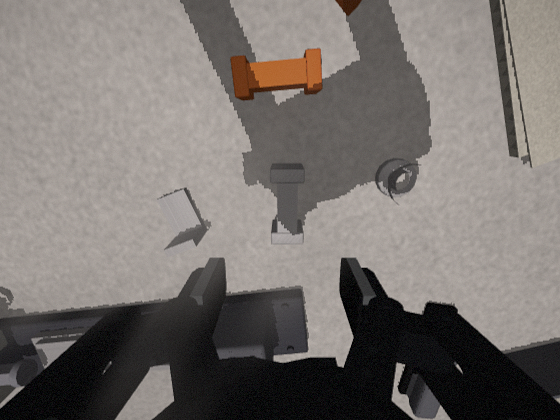

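The wrist view shows the grey piece at about (287,205), in line with the jaws; bracket at (185,210), spool at (398,178). Now I'll measure it from depth.

```bash
python3 - <<'E'
from h import *
W=cloud('wrist','w1')
m=(W[:,:,2]>.034)&(W[:,:,2]<.046); m[:150]=0;m[255:]=0;m[:,:260]=0;m[:,320:]=0
r=cv2.minAreaRect((W[m][:,:2]*1000).astype(np.float32)); print(m.sum(),r,np.median(W[m][:,2]))
x,y=np.array(r[0])/1000
plan(x,y,.014)
E
```

```text
1918 ((423.8453369140625, 206.9417724609375), (29.714717864990234, 70.31356811523438), 79.23468017578125) 0.039846296676183945
pos [0.4237 0.2057 0.1495] jawang 1.3749 toolx ang -0.1959 ydown [-1.4e-03 -7.0e-04 -1.0e+00]
shift tool [0.     0.1355 0.0014] open 0.7060434731715989 F [-0.1  1.   1. ] t 1.3
```

```bash
python3 -m handwheel '[0,0.035,0.001,0,0.7, 0,0.035,0,0,0.7, 0,0.035,0,0,0.7, 0,0.03,0,0,0.7, 0,0,0,0,0.7, 0,0,0,0,0, 0,0,0,0,0, 0,0,0,0,0]' 50; python3 -m handwheel '[0,0,0,0,0, 0,0,0,0,0, 0,0,0,0,0]'
```

```text
t: 2.1
ee_pos: [0.424, 0.2091, 0.017]
tcp_rot: [-0.704, 0.067, -0.068, 0.704]
wrist_force: [-6.3, 0.9, 40.4]
opening: 0.199
t: 2.4
ee_pos: [0.4239, 0.2092, 0.017]
tcp_rot: [-0.703, 0.067, -0.069, 0.704]
wrist_force: [-3.4, 1.6, 11.5]
opening: 0.204
```

```bash
python3 -m handwheel '[0,-0.03,0,0,0, 0,-0.04,0,0,0, 0,-0.04,0,0,0, 0,-0.03,0,0,0,0,0,0,0,0]'; python3 -c "
from h import *
plan(.5464,-.0162,.15,-.075)
print(get_state()['joint_pos'])"
```

```text
t: 2.9
ee_pos: [0.4248, 0.2093, 0.1604]
tcp_rot: [-0.703, 0.065, -0.07, 0.705]
wrist_force: [0.2, -0.4, -1.4]
opening: 0.198
pos [0.4248 0.2093 0.1604] jawang 1.379 toolx ang -0.1918 ydown [ 0.0073  0.0022 -1.    ]
shift tool [ 0.1623  0.0108 -0.1982] open 0.19839487203352157 F [ 0.2 -0.4 -1.4] t 2.9
turn about world z -1.454 alt 1.6875
shift in new axes [0.2157 0.0123 0.1382]
shift in alt axes [-0.2158  0.0084 -0.1382]
[ 2.94964403e-01 -3.17269412e-02  1.77488019e+00 -5.20349889e-05
  1.39077591e+00 -1.08405962e+00]
```

```bash
python3 -m handwheel '[0,0,0,0.1454,0,0,0,0,0.1454,0,0,0,0,0.1454,0,0,0,0,0.1454,0,0,0,0,0.1454,0,0,0,0,0.1454,0,0,0,0,0.1454,0,0,0,0,0.1454,0]';python3 -m handwheel '[0,0,0,0.1454,0,0,0,0,0.1454,0,0.043,0,0.028,0,0,0.043,0,0.028,0,0,0.043,0,0.028,0,0,0.043,0,0.028,0,0,0.043,0,0.026,0,0,0,0,0,0,0]';  python3 -c "
from h import *
plan(.5464,-.0162,.15,-.075)
save('wrist','w2')"
```

```text
t: 3.7
ee_pos: [0.4229, 0.2087, 0.1551]
tcp_rot: [0.55, -0.445, 0.445, -0.55]
wrist_force: [-0.3, 0.3, -1.1]
opening: 0.202
t: 4.5
ee_pos: [0.5435, -0.0159, 0.1547]
tcp_rot: [0.48, -0.519, 0.52, -0.479]
wrist_force: [-0.3, 0.4, -2.3]
opening: 0.199
pos [ 0.5435 -0.0159  0.1547] jawang -0.0794 toolx ang -1.6502 ydown [-1.0e-04 -1.2e-03 -1.0e+00]
shift tool [0.     0.0047 0.0029] open 0.19865732692201804 F [-0.3  0.4 -2.3] t 4.5
turn about world z 0.0044 alt -3.1372
shift in new axes [0.     0.0047 0.0029]
shift in alt axes [-0.      0.0047 -0.0029]
```

View pics/w2.png

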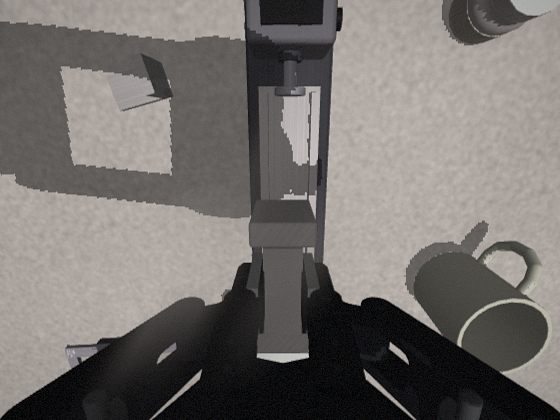

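```bash
python3 - <<'E'
from m import *
for n,f in [('wrist','w2'),('top','top0')]:
    W=cloud(n,f); x,y,z=W[...,0],W[...,1],W[...,2]
    roi=(x>.47)&(x<.63)
    print(f)
    for lo,hi,nm in [(.012,.06,'base+'),(.0345,.045,'walls')]:
        pts=[]
        for y0 in np.arange(-.12,.2,.01):
            m=roi&(abs(y-y0)<.003)&(z>lo)&(z<hi)
            if m.sum()>4: pts.append((y0,x[m].min(),x[m].max()))
        p=np.array(pts); 
        if len(p)>2:
            print(nm); 
            for r in p: print(np.round(r,4),'mid',round((r[1]+r[2])/2,4))
W=cloud('wrist','w2'); x,y,z=W[...,0],W[...,1],W[...,2]
# wall end: along wall strips
for dx in (-.021,.021):
    xc=.547+.075*(y+.016)+dx
    m=(abs(x-xc)<.002)&(y>.04)&(y<.11)
    o=np.argsort(y[m]); print('wall',dx,[(round(float(a),4),round(float(b),3)) for a,b in zip(y[m][o][::6],z[m][o][::6])][-25:])
W=W; m=(z>.14)&(z<.22)&(abs(x-.5435)<.03)&(y<.1)&(y>-.1)
mm=m&(np.indices(z.shape)[0]>200)&(np.indices(z.shape)[1]>240)&(np.indices(z.shape)[1]<320)
print('piece z',np.percentile(z[mm],[5,25,50,75,95]))
sel=mm&(z>np.percentile(z[mm],50)-.004)&(np.indices(z.shape)[0]<350)
r=cv2.minAreaRect((W[sel][:,:2]*1000).astype(np.float32));print(r)
sel=mm&(np.indices(z.shape)[0]>215)&(np.indices(z.shape)[0]<240)
print('front end x range',np.percentile(x[sel],[1,99]),'ymax',np.percentile(y[sel],[1,99]),z[sel].max())
E
```

```text
w2
base+
[-0.08    0.5713  0.5802] mid 0.5757
[-0.07    0.5074  0.5816] mid 0.5445
[-0.06    0.5097  0.5818] mid 0.5457
[-0.05    0.5758  0.5833] mid 0.5796
[-0.04    0.5753  0.5836] mid 0.5795
[-0.03    0.5111  0.5851] mid 0.5481
[-0.02    0.5121  0.5852] mid 0.5487
[-0.01    0.5132  0.5868] mid 0.55
[-0.     0.513  0.587] mid 0.55
[0.01   0.5144 0.5883] mid 0.5513
[0.02   0.5156 0.5885] mid 0.552
[0.03   0.5155 0.5899] mid 0.5527
[0.04   0.5167 0.5901] mid 0.5534
[0.05   0.5179 0.5916] mid 0.5547
[0.06   0.5179 0.5915] mid 0.5547
[0.07   0.5192 0.5929] mid 0.5561
[0.08   0.5198 0.5931] mid 0.5564
[0.09   0.5204 0.5945] mid 0.5574
[0.1    0.5218 0.5957] mid 0.5587
[0.11   0.5218 0.5958] mid 0.5588
[0.12   0.523  0.5275] mid 0.5252
[0.13   0.5236 0.6008] mid 0.5622
[0.14   0.5245 0.6011] mid 0.5628
[0.15   0.5253 0.526 ] mid 0.5256
walls
[-0.06    0.5638  0.5687] mid 0.5662
[-0.02    0.5696  0.5725] mid 0.5711
[-0.01    0.5256  0.5731] mid 0.5494
[-0.      0.5262  0.5743] mid 0.5503
[0.01   0.5271 0.5747] mid 0.5509
[0.02   0.5281 0.5761] mid 0.5521
[0.03   0.5291 0.5766] mid 0.5528

[... 2429 characters left out ...]
4, 0.075), (0.1095, 0.076), (0.1098, 0.077)]
wall 0.021 [(0.1034, 0.022), (0.1045, 0.02), (0.1051, 0.02), (0.1052, 0.073), (0.1052, 0.064), (0.1053, 0.057), (0.1053, 0.057), (0.1054, 0.038), (0.1054, 0.019), (0.1054, 0.047), (0.1055, 0.043), (0.1055, 0.035), (0.1055, 0.042), (0.1056, 0.027), (0.1056, 0.071), (0.1057, 0.049), (0.1058, 0.075), (0.1061, 0.075), (0.1066, 0.077), (0.1068, 0.076), (0.1073, 0.076), (0.1078, 0.077), (0.1084, 0.078), (0.109, 0.077), (0.1095, 0.077)]
piece z [0.1592 0.1769 0.1776 0.1786 0.2044]
((542.4240112304688, -16.405460357666016), (69.15975189208984, 36.57657241821289), 84.44459533691406)
front end x range [0.5316 0.5605] ymax [0.0087 0.0184] 0.17948286047144618
```

```bash
python3 - <<'E'
from m import *
for f,n in (('w2','wrist'),('top0','top')):
    W=cloud(n,f); x,y,z=W[...,0],W[...,1],W[...,2]
    x0=.5503 if f=='w2' else .549
    s=np.arctan(.0755); dx=x-x0; 
    Y=np.cos(s)*y+np.sin(s)*dx; X=np.cos(s)*dx-np.sin(s)*y
    for side in(-.021,.021):
        m=(abs(X-side)<.002)&(abs(Y)<.11)&(z>.034)&(z<.042)
        print(f,side,np.round([Y[m].min(),Y[m].max()],4))
        m=(abs(X-side)<.002)&(Y>.07)&(Y<.1); o=np.argsort(Y[m]); print(np.round(np.c_[Y[m][o],z[m][o]],3)[::3].tolist()[:30])
    # steps along center line: channel floor, ram nose, plunger
    m=(abs(X)<.004)&(Y>-.25)&(Y<.13); o=np.argsort(Y[m])
    Yb=np.round(Y[m]/.005).astype(int)
    print([(k*5,round(float(np.median(z[m][Yb==k])),3)) for k in np.unique(Yb)])
E
```

```text
w2 -0.021 [-0.0094  0.1076]
[[0.07, 0.039], [0.07, 0.037], [0.071, 0.038], [0.072, 0.039], [0.072, 0.038], [0.073, 0.038], [0.073, 0.037], [0.073, 0.037], [0.074, 0.039], [0.074, 0.038], [0.075, 0.038], [0.075, 0.037], [0.076, 0.038], [0.076, 0.038], [0.077, 0.037], [0.077, 0.039], [0.077, 0.038], [0.078, 0.038], [0.079, 0.039], [0.079, 0.038], [0.079, 0.038], [0.08, 0.037], [0.08, 0.038], [0.082, 0.031], [0.082, 0.03], [0.082, 0.03], [0.083, 0.029], [0.083, 0.03], [0.084, 0.031], [0.084, 0.029]]
w2 0.021 [-0.0641  0.1073]
[[0.07, 0.039], [0.07, 0.038], [0.071, 0.039], [0.071, 0.037], [0.072, 0.038], [0.072, 0.038], [0.073, 0.037], [0.073, 0.039], [0.073, 0.038], [0.074, 0.037], [0.075, 0.038], [0.075, 0.038], [0.076, 0.038], [0.076, 0.038], [0.076, 0.038], [0.077, 0.039], [0.077, 0.038], [0.078, 0.038], [0.079, 0.039], [0.079, 0.037], [0.079, 0.038], [0.08, 0.037], [0.08, 0.037], [0.082, 0.03], [0.082, 0.031], [0.082, 0.03], [0.083, 0.029], [0.084, 0.03], [0.084, 0.03], [0.085, 0.031]]
[(np.int64(-145), 0.086), (np.int64(-140), 0.086), (np.int64(-135), 0.087), (np.int64(-55), 0.177)
[... 2342 characters left out ...]
 0.031), (np.int64(-15), 0.03), (np.int64(-10), 0.031), (np.int64(-5), 0.031), (np.int64(0), 0.031), (np.int64(5), 0.03), (np.int64(10), 0.031), (np.int64(15), 0.03), (np.int64(20), 0.031), (np.int64(25), 0.031), (np.int64(30), 0.031), (np.int64(35), 0.032), (np.int64(40), 0.029), (np.int64(45), 0.03), (np.int64(50), 0.031), (np.int64(55), 0.031), (np.int64(60), 0.03), (np.int64(65), 0.031), (np.int64(70), 0.031), (np.int64(75), 0.032), (np.int64(80), 0.063), (np.int64(85), 0.059), (np.int64(90), 0.054), (np.int64(95), 0.052), (np.int64(100), 0.054), (np.int64(105), 0.058), (np.int64(110), 0.076), (np.int64(115), 0.079), (np.int64(120), 0.081), (np.int64(125), 0.081), (np.int64(130), 0.082)]
```

```bash
python3 -c "
from h import *
plan(.5486,-.014,.065,-.0755)"; python3 -m handwheel '[-0.002,0.03,0.005,-0.004,0,0,0.03,0,0,0,0,0.028,0,0,0,0,0,0,0,0,0,0,0,0,0]'; python3 -c "
from h import *
plan(.5486,-.014,.047,-.0755)
save('wrist','w3')"; python3 - <<'E'
from m import *
W=cloud('wrist','w3'); x,y,z=W[...,0],W[...,1],W[...,2]
for lo,hi,nm in [(.015,.024,'base'),(.0345,.041,'walls'),(.08,.092,'piece')]:
    for y0 in np.arange(-.03,.09,.01):
        m=(x>.5)&(x<.62)&(abs(y-y0)<.002)&(z>lo)&(z<hi)&(np.indices(z.shape)[0]<300)
        if m.sum()>4: print(nm,round(y0,3),np.round([x[m].min(),x[m].max(),(x[m].min()+x[m].max())/2],4))
E
```

```text
pos [ 0.5425 -0.0136  0.1546] jawang -0.0787 toolx ang -1.6495 ydown [-8.e-04 -2.e-04 -1.e+00]
shift tool [-0.0001  0.0896  0.0062] open 0.20013325859301348 F [-0.3  0.4 -1.6] t 4.55
turn about world z 0.0032 alt -3.1384
shift in new axes [-0.0001  0.0896  0.0062]
shift in alt axes [ 0.0001  0.0896 -0.0061]
t: 5.05
ee_pos: [0.547, -0.0089, 0.068]
tcp_rot: [-0.482, 0.517, -0.517, 0.482]
wrist_force: [0.0, 0.6, -1.2]
opening: 0.197
pos [ 0.547  -0.0089  0.068 ] jawang -0.0703 toolx ang -1.6411 ydown [-3.e-04  0.e+00 -1.e+00]
shift tool [0.0049 0.021  0.002 ] open 0.1966243594742166 F [ 0.   0.6 -1.2] t 5.05
turn about world z -0.0052 alt 3.1364
shift in new axes [0.0049 0.021  0.002 ]
shift in alt axes [-0.0049  0.021  -0.002 ]
base -0.03 [0.5111 0.5853 0.5482]
base -0.02 [0.5123 0.5861 0.5492]
base -0.01 [0.5124 0.5859 0.5491]
base 0.0 [0.5133 0.5866 0.55  ]
base 0.01 [0.5143 0.5886 0.5514]
base 0.02 [0.5148 0.5892 0.552 ]
base 0.03 [0.5162 0.5898 0.553 ]
base 0.04 [0.5164 0.5907 0.5536]
base 0.05 [0.5172 0.5916 0.5544]
base 0.06 [0.5185 0.592  0.5552]
base 0.07 [0.519  0.5925 0.5557]
base 0.08 [0.5195 0.5938 0.5567]
walls -0.02 [0.5247 0.5727 0.5487]
walls -0.01 [0.5254 0.5735 0.5494]
walls 0.0 [0.5693 0.5744 0.5718]
walls 0.01 [0.527  0.5753 0.5511]
walls 0.02 [0.528 0.576 0.552]
walls 0.03 [0.529  0.5765 0.5527]
walls 0.04 [0.5293 0.5777 0.5535]
walls 0.05 [0.5305 0.578  0.5543]
walls 0.06 [0.5308 0.5794 0.5551]
walls 0.07 [0.532  0.5801 0.5561]
walls 0.08 [0.5325 0.5803 0.5564]
piece -0.01 [0.5386 0.5557 0.5471]
piece 0.0 [0.5255 0.5629 0.5442]
piece 0.01 [0.5396 0.5627 0.5512]
piece 0.02 [0.5343 0.5638 0.5491]
```

View pics/w3.png

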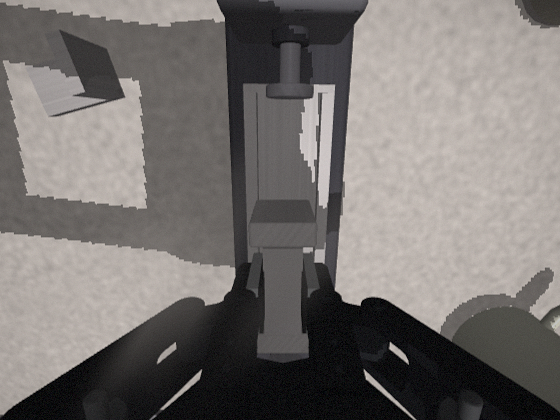

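```bash
python3 -m handwheel '[0.002,0.006,0.0025,0,0,0,0.01,0,0,0,0,0,0,0,0]'; python3 -m handwheel '[0,0.003,0,0,0,0,0,0,0,0]';python3 -m handwheel '[0,0.0015,0,0,0,0,0,0,0,0]'
```

```text
t: 5.4
ee_pos: [0.549, -0.0117, 0.0503]
tcp_rot: [-0.482, 0.518, -0.517, 0.482]
wrist_force: [-0.2, 0.3, -2.1]
opening: 0.2
t: 5.6
ee_pos: [0.5493, -0.0118, 0.048]
tcp_rot: [-0.482, 0.518, -0.517, 0.482]
wrist_force: [-0.2, 0.8, -1.7]
opening: 0.199
t: 5.8
ee_pos: [0.5496, -0.0117, 0.0471]
tcp_rot: [0.482, -0.517, 0.518, -0.482]
wrist_force: [-0.3, 1.8, 0.5]
opening: 0.201
```

```bash
python3 -m handwheel '[0,0.001,0,0,0,0,0,0,0,0]';python3 -m handwheel '[0,0,0,0,0.25,0,0,0,0,0.4,0,0,0,0,0.5,0,0,0,0,0.5]'; python3 -c "
from h import *
save('wrist','w4');print(get_state()['wrist_force'])"
```

```text
t: 6.0
ee_pos: [0.5497, -0.0117, 0.0471]
tcp_rot: [0.482, -0.517, 0.518, -0.482]
wrist_force: [-7.0, 2.0, 17.1]
opening: 0.198
t: 6.4
ee_pos: [0.5494, -0.0118, 0.0457]
tcp_rot: [-0.482, 0.517, -0.517, 0.482]
wrist_force: [0.0, 0.5, -0.7]
opening: 0.499
[ 0.41364999  0.14639878 -0.86823441]
```

View pics/w4.png

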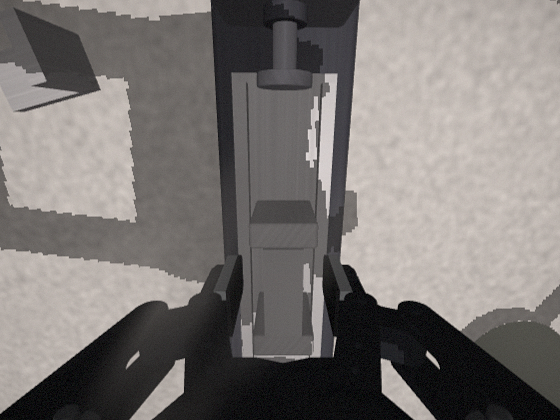

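```bash
python3 -m handwheel '[0,-0.04,0,0,0.5,0,-0.045,0,0,0.5,0,-0.045,0,0,0.5,0,-0.015,0,0,0.5,0.02,0,0,0,0.5,0.02,0,0,0,0.5,0,0,0,0,0.5]'; python3 - <<'E'
from m import *
save('wrist','w5')
W=cloud('wrist','w5'); x,y,z=W[...,0],W[...,1],W[...,2]
for lo,hi,nm in [(.0345,.041,'walls'),(.065,.078,'piece')]:
    for y0 in np.arange(-.06,.09,.01):
        m=(x>.5)&(x<.6)&(abs(y-y0)<.002)&(z>lo)&(z<hi)
        if m.sum()>4: print(nm,round(y0,3),np.round([x[m].min(),x[m].max(),(x[m].min()+x[m].max())/2],4),np.median(z[m]))
plan(.49,-.15,.19)
E
```

```text
t: 7.15
ee_pos: [0.5464, -0.0533, 0.1903]
tcp_rot: [-0.482, 0.518, -0.518, 0.481]
wrist_force: [0.3, 0.1, -0.1]
opening: 0.495
walls -0.06 [0.5215 0.5695 0.5455] 0.037999678971457285
walls -0.05 [0.5224 0.5701 0.5462] 0.03772654488506921
walls -0.04 [0.5233 0.5705 0.5469] 0.0378755132743154
walls -0.03 [0.5241 0.5719 0.548 ] 0.03766489841544174
walls -0.02 [0.5251 0.5724 0.5488] 0.03777848114858573
walls -0.01 [0.5261 0.5729 0.5495] 0.037900708787252435
walls 0.0 [0.5261 0.5743 0.5502] 0.03785691928758109
walls 0.01 [0.527  0.5748 0.5509] 0.038099923815449244
walls 0.02 [0.528  0.5752 0.5516] 0.0379644699571593
walls 0.03 [0.5289 0.5766 0.5528] 0.03792134143758502
walls 0.04 [0.5299 0.577  0.5535] 0.03798263469006069
walls 0.05 [0.5309 0.5775 0.5542] 0.037992984990897594
walls 0.06 [0.531  0.5788 0.5549] 0.03791211935826949
walls 0.07 [0.5319 0.5793 0.5556] 0.03790761671733686
walls 0.08 [0.5329 0.5805 0.5567] 0.03816553879811457
piece -0.04 [0.5331 0.5627 0.5479] 0.06980542288181471
piece -0.03 [0.5394 0.5569 0.5482] 0.06988599765303222
piece -0.02 [0.5402 0.5575 0.5488] 0.06995095264201076
piece -0.01 [0.541 0.559 0.55 ] 0.07000886009990981
piece 0.0 [0.5418 0.5596 0.5507] 0.06988620731873063
piece 0.01 [0.5368 0.5663 0.5515] 0.06969266839947375
piece 0.02 [0.5374 0.5666 0.552 ] 0.06971100985458306
pos [ 0.5464 -0.0523  0.1903] jawang -0.0724 toolx ang -1.6432 ydown [-0.0007  0.0001 -1.    ]
shift tool [ 0.1015  0.0003 -0.0492] open 0.49977951107088153 F [-0.9 -0.3  0.6] t 7.2
```

View pics/w5.png

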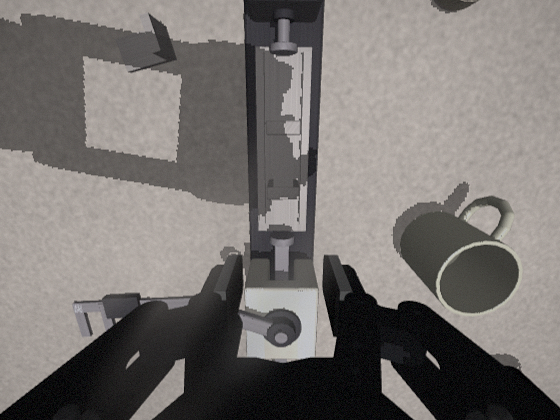

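```bash
python3 - <<'E'
from m import *
W=cloud('wrist','w5'); x,y,z=W[...,0],W[...,1],W[...,2]
s=np.arctan(.0755); dx=x-.5503; Y=np.cos(s)*y+np.sin(s)*dx; X=np.cos(s)*dx-np.sin(s)*y
for side in(-.021,.021):
    m=(abs(X-side)<.002)&(z>.0355)&(z<.0405)&(abs(Y)<.1); print('wall',side,np.round([Y[m].min(),Y[m].max()],4))
m=(z>.082)&(z<.0905)&(abs(X)<.06)&(Y<-.1)&(Y>-.26); print('gbox XY',np.round([X[m].min(),X[m].max(),Y[m].min(),Y[m].max()],4))
m=(z>.0965)&(z<.106)&(abs(X)<.03)&(Y<-.13)&(Y>-.25); p=W[m]; print('hub',m.sum(),np.round([X[m].min(),X[m].max(),Y[m].min(),Y[m].max()],4), np.median(z[m]))
im=cv2.imread('pics/w5.png'); cv2.imwrite('pics/w5c.png',cv2.resize(im[230:400,200:370],None,fx=4,fy=4,interpolation=cv2.INTER_CUBIC))
for X0,Y0 in [(0,-.174)]:
    print('axis world', .5503+np.cos(s)*X0+np.sin(s)*Y0, np.cos(s)*Y0-np.sin(s)*X0)
E
```

```text
wall -0.021 [-0.0836  0.0804]
wall 0.021 [-0.0835  0.0806]
gbox XY [-0.0369  0.0353 -0.2162 -0.1305]
hub 846 [-0.03    0.0128 -0.1877 -0.1543] 0.09952235681133982
axis world 0.5372002827767628 -0.17350618838724807
```

View pics/w5c.png

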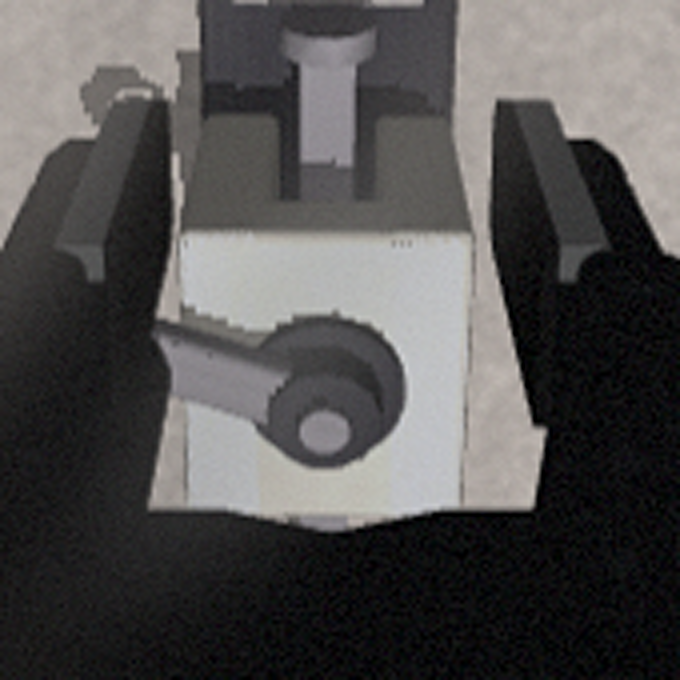

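```bash
python3 -m handwheel '[0.04,0,-0.025,0,0.5,0.03,0,-0.024,0,0.5,0,0,0,0,0.5]'; python3 - <<'E'
from m import *
save('wrist','w6'); plan(.491,-.15,.112)
W=cloud('wrist','w6'); x,y,z=W[...,0],W[...,1],W[...,2]
m=(z>.143)&(z<.156)&(abs(x-.491)<.03)&(abs(y+.15)<.03)
p=(W[m][:,:2]*1000).astype(np.float32);print(m.sum(),cv2.minEnclosingCircle(p),p.min(0),p.max(0))
for lo,hi in[(.149,.154),(.105,.115),(.115,.125),(.125,.135),(.135,.145)]:
    m=(z>lo)&(z<hi)&(abs(x-.491)<.03)&(abs(y+.15)<.03)
    if m.sum()>5: print(lo,x[m].min(),x[m].max(),y[m].min(),y[m].max())
E
```

```text
t: 7.5
ee_pos: [0.4908, -0.1196, 0.1905]
tcp_rot: [-0.482, 0.518, -0.518, 0.481]
wrist_force: [1.2, 0.3, 0.7]
opening: 0.499
pos [ 0.492  -0.1186  0.1907] jawang -0.0731 toolx ang -1.6439 ydown [-0. -0. -1.]
shift tool [0.0314 0.0787 0.0013] open 0.49890591888528146 F [-0.2  0.2 -0.4] t 7.55
310 ((490.8353271484375, -152.04971313476562), 11.890546798706055) [ 479.603  -157.1001] [ 502.6998 -140.3392]
0.149 0.4804933182078083 0.5017199896963569 -0.15708439894768678 -0.1415482514715897
0.105 0.48011912933094203 0.5024981995821348 -0.150947566395094 -0.1402338066105971
0.115 0.47949372652072864 0.5026486700395807 -0.15118388068035765 -0.14033962136548692
0.125 0.4799805900168672 0.5026745658817975 -0.151397624317325 -0.1402205632027083
0.135 0.4796422900431397 0.5026997541968541 -0.15162263346640875 -0.14029813451540854
```

View pics/w6.png

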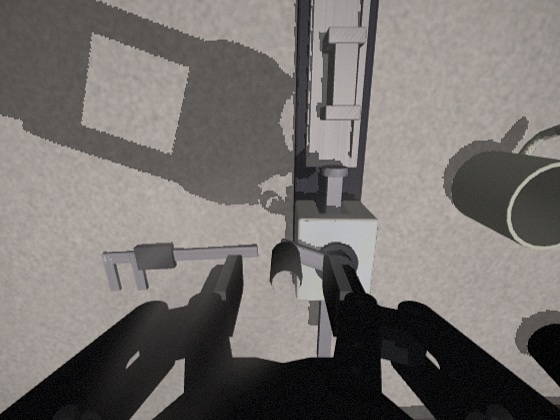

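```bash
python3 -m handwheel '[0.033,0,0,0,0.5,0,0,0,0,0.5]'; python3 -c "
from h import *
plan(.4911,-.152,.111)"
```

```text
t: 7.75
ee_pos: [0.4908, -0.1521, 0.1905]
tcp_rot: [0.482, -0.518, 0.518, -0.482]
wrist_force: [-0.3, 0.4, 1.2]
opening: 0.497
pos [ 0.4908 -0.1521  0.1905] jawang -0.0717 toolx ang -1.6425 ydown [-3.e-04 -4.e-04 -1.e+00]
shift tool [-0.0002  0.0795  0.0003] open 0.49748375863853633 F [-0.3  0.4  1.2] t 7.75
```

```bash
python3 -m handwheel '[0,0.03,0,0,0.5,0,0.03,0,0,0.5,0,0.018,0,0,0.5,0,0,0,0,0.5]'; python3 -m handwheel '[0,0,0,0,0.35,0,0,0,0,0.2,0,0,0,0,0.2,0,0,0,0,0.2,0,0,0,0,0.2]' 80; python3 -c "
from h import *
save('side','s1')
plan(.4911,-.152,.111)"
```

```text
t: 8.15
ee_pos: [0.4898, -0.1492, 0.1103]
tcp_rot: [-0.483, 0.519, -0.516, 0.482]
wrist_force: [-0.1, -0.7, 0.2]
opening: 0.499
t: 8.65
ee_pos: [0.4907, -0.1506, 0.1141]
tcp_rot: [0.482, -0.517, 0.518, -0.482]
wrist_force: [-4.5, 4.1, 3.9]
opening: 0.258
pos [ 0.4908 -0.1505  0.1141] jawang -0.0708 toolx ang -1.6416 ydown [ 1.e-03 -1.e-04 -1.e+00]
shift tool [0.0014 0.0031 0.0004] open 0.26015356988335886 F [-4.3  3.9  4.6] t 8.7
```

View pics/s1.png

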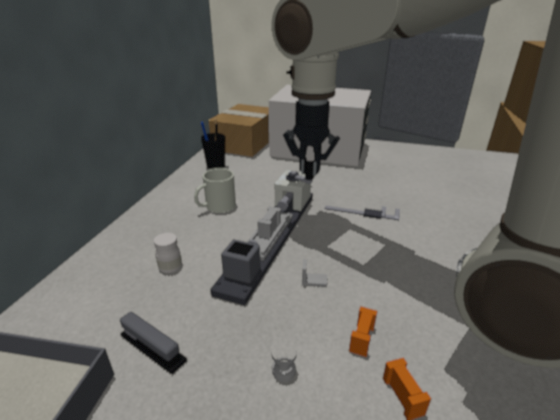

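```bash
python3 -m handwheel '[-0.0089,0,0.0046,0,0,-0.0078,0,0.0063,0,0,-0.0064,0,0.0077,0,0,-0.0047,0,0.0088,0,0]';cat > cr.py <<'E'
from h import *
import sys,json
S=np.array([np.cos(-.0755),np.sin(-.0755)]) # stand x axis in world
def fitc():
    L=json.load(open('log.json')); A=np.array(L)
    return A
def rep(ax=(.537,-.1735)):
    s=get_state(); p=s['ee_pos'];d=p[:2]-np.array(ax); X=d@S; Y=d@np.array([-S[1],S[0]])
    th=np.arctan2(Y,-X)%(2*np.pi); f=s['wrist_force'][:2]
    rad=d/np.hypot(*d); tan=np.array([rad[1],-rad[0]]) # clockwise
    q=R.from_quat(s['tcp_rot']).as_matrix()
    print('t %.2f th %.3f r %.4f Frad %.1f Ftan %.1f Fz %.1f p %s jaw %.4f open %.3f'%(s['t'],th,np.hypot(*d),f@rad,f@tan,s['wrist_force'][2],np.round(p,4),np.arctan2(q[1,2],q[0,2]),s['opening']))
    return th
def rows(th,ds,r=.05):
    for d in ds:
        a,b=th,th+d
        print('x %.4f z %.4f  ->th %.3f'%(-r*(np.sin(b)-np.sin(a)), r*(np.cos(a)-np.cos(b)),b)); th=b
E
python3 -c "
from cr import *
t=rep(); rows(1.18,[.2]*8)"
```

```text
t: 9.1
ee_pos: [0.5195, -0.1243, 0.114]
tcp_rot: [-0.482, 0.518, -0.517, 0.482]
wrist_force: [-10.2, 0.5, 5.7]
opening: 0.258
t 9.10 th 1.152 r 0.0522 Frad 3.9 Ftan -9.4 Fz 5.7 p [ 0.5195 -0.1243  0.114 ] jaw -0.0708 open 0.258
x -0.0029 z 0.0096  ->th 1.380
x -0.0009 z 0.0099  ->th 1.580
x 0.0011 z 0.0099  ->th 1.780
x 0.0030 z 0.0095  ->th 1.980
x 0.0049 z 0.0087  ->th 2.180
x 0.0065 z 0.0076  ->th 2.380
x 0.0079 z 0.0061  ->th 2.580
x 0.0089 z 0.0044  ->th 2.780
```

```bash
python3 -m handwheel '[-0.0029,0,0.0096,0,0,-0.0009,0,0.0099,0,0,0.0011,0,0.0099,0,0,0.003,0,0.0095,0,0]';python3 -c "
from cr import *
t=rep()";python3 -m handwheel '[0.0049,0,0.0087,0,0,0.0065,0,0.0076,0,0,0.0079,0,0.0061,0,0,0.0089,0,0.0044,0,0]';python3 -c "
from cr import *
t=rep(); rows(2.78,[.2]*8)"
```

```text
t: 9.5
ee_pos: [0.559, -0.127, 0.1141]
tcp_rot: [-0.482, 0.517, -0.517, 0.482]
wrist_force: [-6.9, 6.3, 4.4]
opening: 0.257
t 9.50 th 1.938 r 0.0514 Frad 2.8 Ftan -8.9 Fz 4.4 p [ 0.559  -0.127   0.1141] jaw -0.0703 open 0.257
t: 9.9
ee_pos: [0.5841, -0.1573, 0.1141]
tcp_rot: [0.482, -0.517, 0.517, -0.483]
wrist_force: [-3.9, 8.5, 1.9]
opening: 0.257
t 9.90 th 2.736 r 0.0498 Frad -0.9 Ftan -9.3 Fz 1.9 p [ 0.5841 -0.1573  0.1141] jaw -0.0703 open 0.257
x 0.0096 z 0.0026  ->th 2.980
x 0.0100 z 0.0006  ->th 3.180
x 0.0099 z -0.0014  ->th 3.380
x 0.0094 z -0.0033  ->th 3.580
x 0.0086 z -0.0051  ->th 3.780
x 0.0074 z -0.0067  ->th 3.980
x 0.0059 z -0.0081  ->th 4.180
x 0.0042 z -0.0091  ->th 4.380
```

```bash
python3 -m handwheel '[0.0096,0,0.0026,0,0,0.01,0,0.0006,0,0,0.0099,0,-0.0014,0,0,0.0094,0,-0.0033,0,0]';python3 -c "
from cr import *
t=rep()";python3 -m handwheel '[0.0086,0,-0.0051,0,0,0.0074,0,-0.0067,0,0,0.0059,0,-0.0081,0,0,0.0042,0,-0.0091,0,0]';python3 -c "
from cr import *
t=rep(); rows(4.38,[.2]*8)"
```

```text
t: 10.3
ee_pos: [0.5798, -0.1962, 0.114]
tcp_rot: [0.481, -0.517, 0.517, -0.483]
wrist_force: [-2.0, 10.9, 2.1]
opening: 0.262
t 10.30 th 3.554 r 0.0484 Frad -6.9 Ftan -8.7 Fz 2.1 p [ 0.5798 -0.1962  0.114 ] jaw -0.0704 open 0.262
t: 10.7
ee_pos: [0.5491, -0.22, 0.114]
tcp_rot: [0.481, -0.517, 0.518, -0.483]
wrist_force: [6.4, 13.2, -1.7]
opening: 0.259
t 10.70 th 4.382 r 0.0481 Frad -11.1 Ftan -9.5 Fz -1.7 p [ 0.5491 -0.22    0.114 ] jaw -0.0706 open 0.259
x 0.0023 z -0.0097  ->th 4.580
x 0.0003 z -0.0100  ->th 4.780
x -0.0017 z -0.0098  ->th 4.980
x -0.0036 z -0.0093  ->th 5.180
x -0.0054 z -0.0084  ->th 5.380
x -0.0069 z -0.0072  ->th 5.580
x -0.0082 z -0.0057  ->th 5.780
x -0.0092 z -0.0039  ->th 5.980
```

```bash
python3 -c "
from cr import *
from scipy.optimize import least_squares
P=np.array([[.4907,-.1506],[.5195,-.1243],[.559,-.127],[.5841,-.1573],[.5798,-.1962],[.5491,-.22]])
f=least_squares(lambda c:np.hypot(*(P-c[:2]).T)-.05,[.537,-.173]);print(f.x,f.fun)
t=rep(f.x)
"
```

```text
[ 0.53619498 -0.17154989] [ 8.68365421e-05  1.12615115e-04  4.75889811e-05 -2.05049769e-05
  9.01750139e-05  1.39335851e-04]
t 10.70 th 4.376 r 0.0502 Frad -11.1 Ftan -9.5 Fz -1.7 p [ 0.5491 -0.22    0.114 ] jaw -0.0706 open 0.259
```

```bash
sed -i 's/ax=(.537,-.1735)/ax=(.5362,-.1715)/' cr.py; python3 -m handwheel '[0.0013,0,-0.0097,0,0,-0.0002,0,-0.01,0,0,-0.0017,0,-0.0098,0,0,-0.0036,0,-0.0093,0,0]';python3 -c "
from cr import *
t=rep()";python3 -m handwheel '[-0.0054,0,-0.0084,0,0,-0.0069,0,-0.0072,0,0,-0.0082,0,-0.0057,0,0,-0.0092,0,-0.0039,0,0]';python3 -c "
from cr import *
t=rep(); rows(5.98,[.2]*8)"
```

```text
t: 11.1
ee_pos: [0.5109, -0.2147, 0.1143]
tcp_rot: [0.481, -0.516, 0.519, -0.482]
wrist_force: [9.6, -2.6, -4.3]
opening: 0.262
t 11.10 th 5.167 r 0.0500 Frad -2.6 Ftan -9.6 Fz -4.3 p [ 0.5109 -0.2147  0.1143] jaw -0.0712 open 0.262
t: 11.5
ee_pos: [0.4875, -0.1834, 0.1142]
tcp_rot: [0.482, -0.516, 0.519, -0.482]
wrist_force: [6.6, -8.2, -4.8]
opening: 0.259
t 11.50 th 5.969 r 0.0501 Frad -4.5 Ftan -9.5 Fz -4.8 p [ 0.4875 -0.1834  0.1142] jaw -0.0715 open 0.259
x -0.0098 z -0.0020  ->th 6.180
x -0.0100 z -0.0000  ->th 6.380
x -0.0098 z 0.0020  ->th 6.580
x -0.0092 z 0.0039  ->th 6.780
x -0.0083 z 0.0056  ->th 6.980
x -0.0070 z 0.0071  ->th 7.180
x -0.0054 z 0.0084  ->th 7.380
x -0.0036 z 0.0093  ->th 7.580
```

```bash
python3 -m handwheel '[-0.0098,0,-0.0015,0,0,-0.01,0,0,0,0,-0.0098,0,0.002,0,0,-0.0092,0,0.0039,0,0]';python3 -c "
from cr import *
t=rep()";python3 -m handwheel '[-0.0083,0,0.0056,0,0,-0.007,0,0.0071,0,0,-0.0054,0,0.0084,0,0,-0.0036,0,0.0093,0,0]';python3 -c "
from cr import *
t=rep(); rows(7.58,[.2]*13)"
```

```text
t: 11.9
ee_pos: [0.4939, -0.1445, 0.1141]
tcp_rot: [0.482, -0.517, 0.518, -0.481]
wrist_force: [-3.5, -8.4, 0.4]
opening: 0.259
t 11.90 th 0.492 r 0.0502 Frad -1.5 Ftan -9.0 Fz 0.4 p [ 0.4939 -0.1445  0.1141] jaw -0.0713 open 0.259
t: 12.3
ee_pos: [0.5262, -0.1222, 0.114]
tcp_rot: [0.482, -0.517, 0.518, -0.482]
wrist_force: [-7.7, -9.2, 0.7]
opening: 0.26
t 12.30 th 1.294 r 0.0503 Frad -7.5 Ftan -9.4 Fz 0.7 p [ 0.5262 -0.1222  0.114 ] jaw -0.0710 open 0.260
x -0.0017 z 0.0098  ->th 7.780
x 0.0003 z 0.0100  ->th 7.980
x 0.0022 z 0.0097  ->th 8.180
x 0.0041 z 0.0091  ->th 8.380
x 0.0058 z 0.0081  ->th 8.580
x 0.0073 z 0.0068  ->th 8.780
x 0.0085 z 0.0052  ->th 8.980
x 0.0094 z 0.0034  ->th 9.180
x 0.0099 z 0.0014  ->th 9.380
x 0.0100 z -0.0006  ->th 9.580
x 0.0097 z -0.0025  ->th 9.780
x 0.0090 z -0.0044  ->th 9.980
x 0.0079 z -0.0061  ->th 10.180
```

Outward offset (F_rad −7.5 N): correct tool x by +0.7 mm as I go on.

```bash
python3 -m handwheel '[-0.001,0,0.0098,0,0,0.0003,0,0.01,0,0,0.0022,0,0.0097,0,0,0.0041,0,0.0091,0,0]';python3 -c "
from cr import *
t=rep()";python3 -m handwheel '[0.0058,0,0.0081,0,0,0.0073,0,0.0068,0,0,0.0085,0,0.0052,0,0,0.0094,0,0.0034,0,0]';python3 -c "
from cr import *
t=rep();save('side','s2')
im=cv2.imread('pics/s2.png');cv2.imwrite('pics/s2c.png',cv2.resize(im[160:300,200:340],None,fx=4,fy=4,interpolation=cv2.INTER_CUBIC))"
```

```text
t: 12.7
ee_pos: [0.5643, -0.1299, 0.114]
tcp_rot: [-0.482, 0.517, -0.517, 0.482]
wrist_force: [-11.5, 0.4, 3.3]
opening: 0.258
t 12.70 th 2.090 r 0.0502 Frad -6.2 Ftan -9.7 Fz 3.3 p [ 0.5643 -0.1299  0.114 ] jaw -0.0705 open 0.258
t: 13.1
ee_pos: [0.5855, -0.1623, 0.114]
tcp_rot: [-0.482, 0.518, -0.517, 0.482]
wrist_force: [-10.0, 8.2, 4.9]
opening: 0.255
t 13.10 th 2.882 r 0.0502 Frad -8.4 Ftan -9.9 Fz 4.9 p [ 0.5855 -0.1623  0.114 ] jaw -0.0704 open 0.255
```

View pics/s2c.png

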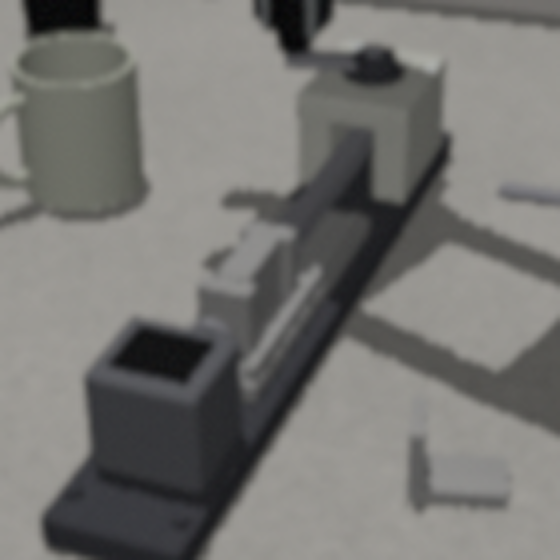

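```bash
python3 -c "
from cr import *
rows(9.18,[.1]*24)"
```

```text
x 0.0049 z 0.0010  ->th 9.280
x 0.0050 z 0.0005  ->th 9.380
x 0.0050 z -0.0000  ->th 9.480
x 0.0050 z -0.0005  ->th 9.580
x 0.0049 z -0.0010  ->th 9.680
x 0.0048 z -0.0015  ->th 9.780
x 0.0046 z -0.0020  ->th 9.880
x 0.0044 z -0.0024  ->th 9.980
x 0.0041 z -0.0028  ->th 10.080
x 0.0038 z -0.0032  ->th 10.180
x 0.0035 z -0.0036  ->th 10.280
x 0.0031 z -0.0039  ->th 10.380
x 0.0027 z -0.0042  ->th 10.480
x 0.0022 z -0.0045  ->th 10.580
x 0.0018 z -0.0047  ->th 10.680
x 0.0013 z -0.0048  ->th 10.780
x 0.0008 z -0.0049  ->th 10.880
x 0.0003 z -0.0050  ->th 10.980
x -0.0002 z -0.0050  ->th 11.080
x -0.0007 z -0.0050  ->th 11.180
x -0.0012 z -0.0049  ->th 11.280
x -0.0016 z -0.0047  ->th 11.380
x -0.0021 z -0.0045  ->th 11.480
x -0.0025 z -0.0043  ->th 11.580
```

```bash
python3 -m handwheel '[0.0049,0,0.0002,0,0,0.005,0,0.0002,0,0,0.005,0,0,0,0,0.005,0,-0.0005,0,0]' >/dev/null;python3 -c "
from cr import *
t=rep()";python3 -m handwheel '[0.0049,0,-0.001,0,0,0.0048,0,-0.0015,0,0]' >/dev/null;python3 -c "
from cr import *
t=rep()";python3 -m handwheel '[0.0046,0,-0.002,0,0,0.0044,0,-0.0024,0,0]' >/dev/null;python3 -c "
from cr import *
t=rep()";python3 -m handwheel '[0.0041,0,-0.0028,0,0,0.0038,0,-0.0032,0,0]' >/dev/null;python3 -c "
from cr import *
t=rep()"
```

```text
t 13.55 th 3.278 r 0.0499 Frad 2.3 Ftan -9.7 Fz 1.2 p [ 0.585  -0.182   0.1142] jaw -0.0704 open 0.259
t 13.75 th 3.481 r 0.0499 Frad 1.6 Ftan -8.2 Fz 0.5 p [ 0.5818 -0.1916  0.1142] jaw -0.0704 open 0.258
t 13.95 th 3.683 r 0.0499 Frad 0.4 Ftan -9.6 Fz -0.3 p [ 0.5769 -0.2004  0.1142] jaw -0.0705 open 0.259
t 14.15 th 3.884 r 0.0499 Frad -0.1 Ftan -8.5 Fz -0.8 p [ 0.5703 -0.2079  0.1142] jaw -0.0705 open 0.256
```

```bash
r(){ python3 -c "
from cr import *
t=rep()"; }; python3 -m handwheel '[0.0035,0,-0.0036,0,0]' >/dev/null;r;python3 -m handwheel '[0.0031,0,-0.0039,0,0]' >/dev/null;r;python3 -m handwheel '[0.0027,0,-0.0042,0,0]' >/dev/null;r;python3 -m handwheel '[0.0022,0,-0.0045,0,0]' >/dev/null;r;python3 -m handwheel '[0.0018,0,-0.0047,0,0]' >/dev/null;r
```

```text
t 14.25 th 3.985 r 0.0499 Frad -0.9 Ftan -8.7 Fz -2.1 p [ 0.5665 -0.2112  0.1142] jaw -0.0706 open 0.256
t 14.35 th 4.085 r 0.0500 Frad -1.1 Ftan -9.5 Fz -1.2 p [ 0.5624 -0.214   0.1142] jaw -0.0706 open 0.258
t 14.45 th 4.185 r 0.0500 Frad -1.9 Ftan -9.9 Fz -1.5 p [ 0.558  -0.2165  0.1142] jaw -0.0706 open 0.262
t 14.55 th 4.285 r 0.0500 Frad -0.8 Ftan -9.4 Fz -1.1 p [ 0.5534 -0.2184  0.1142] jaw -0.0707 open 0.253
t 14.65 th 4.386 r 0.0500 Frad -2.3 Ftan -9.1 Fz -2.1 p [ 0.5486 -0.2199  0.1142] jaw -0.0707 open 0.257
```

```bash
r(){ python3 -c "
from cr import *
t=rep()"; };python3 -m handwheel '[0.0013,0,-0.0048,0,0]' >/dev/null;r;python3 -m handwheel '[0.0008,0,-0.0049,0,0]' >/dev/null;r;python3 -m handwheel '[0.0003,0,-0.005,0,0]' >/dev/null;r
```

```text
t 14.75 th 4.484 r 0.0500 Frad -2.2 Ftan -10.4 Fz -2.6 p [ 0.5438 -0.2209  0.1142] jaw -0.0707 open 0.264
t 14.85 th 4.582 r 0.0500 Frad -3.0 Ftan -11.1 Fz -2.6 p [ 0.539  -0.2215  0.1142] jaw -0.0708 open 0.256
t 14.95 th 4.680 r 0.0500 Frad -2.3 Ftan -12.5 Fz -3.8 p [ 0.5341 -0.2214  0.1142] jaw -0.0707 open 0.260
```

```bash
r(){ python3 -c "
from cr import *
t=rep()"; };python3 -m handwheel '[-0.0002,0,-0.005,0,0]' >/dev/null;r;python3 -m handwheel '[-0.0004,0,-0.0025,0,0]' >/dev/null;r
```

```text
t 15.05 th 4.777 r 0.0500 Frad -3.1 Ftan -12.4 Fz -4.8 p [ 0.5292 -0.221   0.1143] jaw -0.0708 open 0.260
t 15.15 th 4.829 r 0.0500 Frad -2.6 Ftan -12.9 Fz -5.6 p [ 0.5267 -0.2206  0.1143] jaw -0.0709 open 0.259
```

```bash
r(){ python3 -c "
from cr import *
t=rep()"; };python3 -m handwheel '[-0.001,0,-0.0044,0,0]' >/dev/null;r;python3 -m handwheel '[0,0,0,0,0,0,0,0,0,0,0,0,0,0,0,0,0,0,0,0]' >/dev/null;r; python3 -c "
from h import *
save('side','s3');save('wrist','w7')
im=cv2.imread('pics/s3.png');cv2.imwrite('pics/s3c.png',cv2.resize(im[160:300,200:340],None,fx=4,fy=4,interpolation=cv2.INTER_CUBIC))"
```

```text
t 15.25 th 4.912 r 0.0499 Frad 0.7 Ftan -14.0 Fz -5.7 p [ 0.5226 -0.2196  0.1143] jaw -0.0709 open 0.259
t 15.65 th 4.922 r 0.0500 Frad -0.4 Ftan -8.2 Fz -2.8 p [ 0.5221 -0.2195  0.1142] jaw -0.0710 open 0.256
```

View pics/s3c.png

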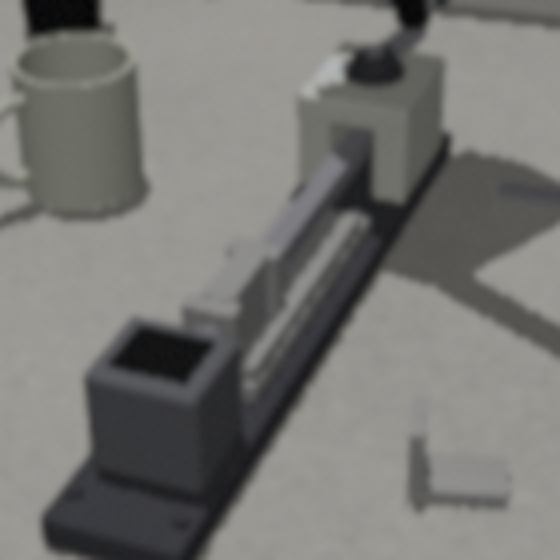

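View pics/w7.png

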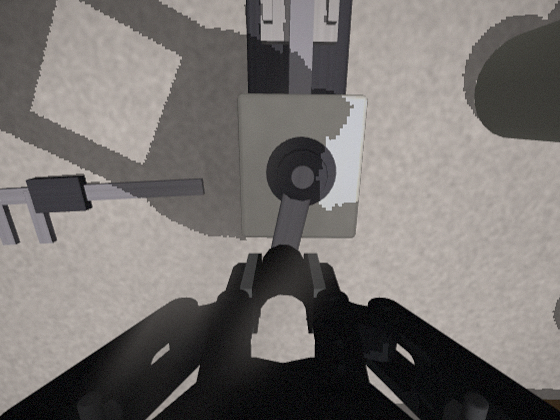

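```bash
r(){ python3 -c "
from cr import *
t=rep()"; };python3 -m handwheel '[0.0001,0,0.0005,0,0,0,0,0,0,0]' >/dev/null;r;python3 -m handwheel '[0,0,0,0,0.35,0,0,0,0,0.45,0,0,0,0,0.5,0,0,0,0,0.5,0,0,0,0,0.5]';r; python3 -c "
from h import *
save('wrist','w8')"
```

```text
t 15.95 th 4.920 r 0.0501 Frad 0.4 Ftan -5.3 Fz 2.2 p [ 0.5222 -0.2196  0.1141] jaw -0.0710 open 0.261
t: 16.45
ee_pos: [0.5211, -0.2193, 0.1128]
tcp_rot: [-0.482, 0.517, -0.517, 0.482]
wrist_force: [0.4, -1.2, 0.2]
opening: 0.5
t 16.45 th 4.943 r 0.0501 Frad 1.0 Ftan -0.8 Fz 0.2 p [ 0.5211 -0.2193  0.1128] jaw -0.0711 open 0.500
```

View pics/w8.png

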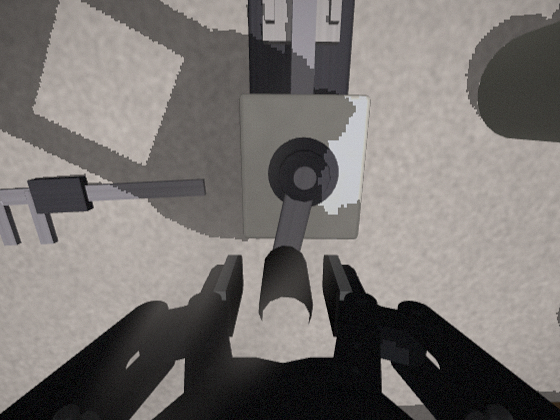

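The knob at (285,285) is free, with a clear gap to both fingers; the crank has not moved. I'll lift straight up and check from the wrist over the piece.

```bash
python3 -m handwheel '[0,-0.03,0,0,0.5,0,-0.04,0,0,0.5,0,-0.04,0,0,0.5,0,-0.04,0,0,0.5,-0.04,0,0,0,0.5,-0.04,0,0,0,0.5,-0.04,0,0,0,0.5,0,0,0,0,0.5]'; python3 - <<'E'
from m import *
save('wrist','w9');save('top','t9')
W=cloud('wrist','w9'); x,y,z=W[...,0],W[...,1],W[...,2]
s=np.arctan(.0755); dx=x-.5503; Y=np.cos(s)*y+np.sin(s)*dx; X=np.cos(s)*dx-np.sin(s)*y
m=(z>.066)&(z<.073)&(abs(X)<.03)&(Y>-.05)&(Y<.1)
print(cv2.minAreaRect((np.c_[X[m],Y[m]]*1000).astype(np.float32)),np.median(z[m]))
E
```

```text
t: 17.3
ee_pos: [0.5298, -0.0958, 0.2632]
tcp_rot: [-0.482, 0.517, -0.517, 0.483]
wrist_force: [0.4, -1.0, 0.8]
opening: 0.5
((1.0807762145996094, 47.931400299072266), (69.73994445800781, 29.296876907348633), 89.86991119384766) 0.0698666615089697
```

View pics/w9.png

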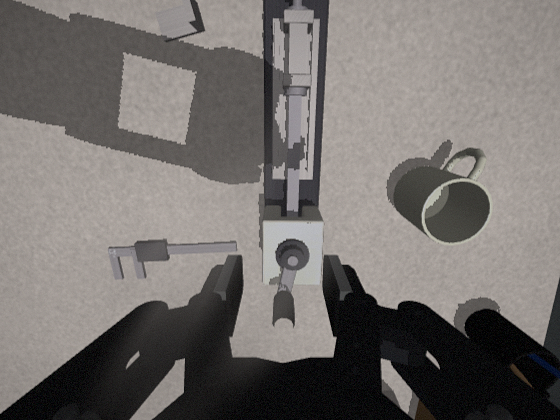

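View pics/t9.png

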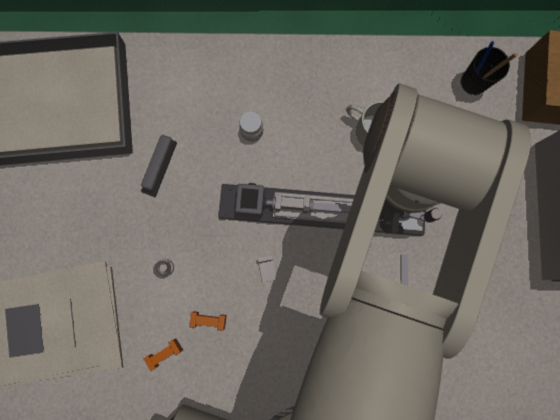

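```bash
python3 -c "
from plant import *
print(hand_in())"
```

```text
the job is handed in; nothing more can be done
None
```

I laid the grey test piece in the channel and wound the crank by its knob from about 0.36 to 11.2 rad without letting go. I then released the knob and handed the job in at about 17 s of the 72 s allowed.

**Load:** three estimates agree on about 25 N.
- The force along the circle while winding rose from about 9.2 N to 14.0 N, which gives about 25 N.
- The reading at a standstill was 8.2 N, which also gives about 25 N.
- The crank turned about 0.49 rad after contact was felt near 10.7 rad, which gives about 24 N.

**Piece:** after release it lay flat, with its top 70 mm above the desk. It was about 1 mm off the centre line and within 0.01 rad of lengthwise. Its position matched where the ram should be at that crank angle.

**Release and surroundings:** the knob had a clear gap to both fingers when I opened them. The final pictures showed the spool, bracket, stapler and jar in place. The mug and caliper were partly hidden by the arm in the top view but looked undisturbed in the wrist view.

**Disagreements:**
- My first estimate of the crank axis from the pictures was about 2 mm off. I refitted it from the motion, and sideways forces on the knob peaked at about 11 N before that.
- The top and wrist cameras differed by about 1.3 mm. I used the wrist camera for placing.

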